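# Stop the vial scale from rocking

## Robot

A 7-joint arm with a two-finger parallel gripper is mounted at the origin on the work surface. World frame = base frame: x ahead of the robot, y to its left, z up, the work surface at z = 0. Lengths are in m, angles in rad, forces in N, time in s.
With the tool pointing down it reaches from about 0.4 to 0.85 m from the base axis. Payload 4.5 kg.
Tool frame: the origin (TCP) lies between the finger pads; the fingertips stand 8 mm ahead of it and the grasp point (between the pads) lies 11 mm behind it; z points along the fingers, y is the line along which they close (so a half turn about z gives the same grasp; the last joint's range is limited). The gripper opens to 88 mm and grips with 3 to 60 N. Pads are 18 mm wide; open, the fingers measure 123 mm over their backs; the gripper's body (75 mm by 187 mm) begins 45 mm behind the grasp point.
Start: joints at [1.291, 0.689, -0.195, 1.565, 0.157, 0.902, -0.215], TCP at [0.193, -0.594, 0.247] pointing down, gripper open.
Joint ranges: [-3.01, 3.01], [-0.46, 2.08], [-1.47, 1.51], [0.13, 2.56], [-1, 4.14], [0.04, 2.09], [-2.66, 2.66]. Speed limits (rad/s): [2.57, 2.57, 3.14, 3.14, 3.14, 3.14, 3.14].

## Interface

Orientations are given as a unit quaternion [x, y, z, w].
In Python, from workcell import arm, vision gives the robot as it stands.
- The arm moves only by the tool play_rows, never from a script. Its argument "rows" is a list of rows, each a list of 5 numbers: the closure, from -1 (fully open) to 1 (shut), so that 0 is half open, then the shift along the tool's x, y, z scaled (see below), then the turn about the tool's z scaled (see below). A call has 1 to 12 rows; each row is the pose to reach, as a shift and turn from the pose commanded when the call began, along the tool's axes at that moment; what a row does not reach only later rows make up. The controller multiplies each number of a shift by 500 mm and each number of a turn by 60 degrees. A row lasts 1/12 s, in which the tool goes at most 41.7 mm and 7.16 degrees, less where a joint would pass 70% of its speed; a pose out of reach is approached as far as the arm can. A call with a number of a shift or a turn outside -1 to 1 is refused whole. A call with a gripper value outside its range is refused whole. The fingers move at their own pace and stop on an object; "squeeze" is the grip in N (left out, the last holds). Time passes only in rows, so rows that repeat a pose let the fingers close. It gives the time, the measured TCP pose, the force, the opening and the grip force at its end, in the units of the state.
- arm.read_state(): the state, without advancing time (a new reading comes with each control period).
- vision.read_camera(name): name is "side" or "top" or "wrist"; returns a dict with "color" (384x512x3 uint8, blue, green, red), "vfov" (degrees; the focal length in pixels is half the picture's height over the tangent of half this angle, whatever the lens; pixels are square), "cx", "cy" (the principal point, pixels), "world_from_camera" (4x4, takes a point from camera to world coordinates); the wrist camera has in their place "mount" (4x4, takes a point from camera to tool coordinates, whose origin is the TCP and whose axes are the flange's). Camera axes: x right, y down, z forward; pixel columns grow to the right and rows downward; lengths in m; the calibration is good to about 2 mm. A picture is of the moment at which its call begins: read the wrist's pose just before it. There is no depth.
- arm.close_job(): hands the job in; it is judged then, once.
The state is a dict: "time": time; "joint_pos": joint angles; "joint_velocities": joint speeds; "tau": joint torques, N m; "tool_pos": TCP position; "tool_rot": TCP orientation; "wrist_force": force on the tool from outside, world axes, zero at the start; "moment": the same for the moment, N m; "grip_width": finger opening in m; "grip_force": force on a finger pad.
Only numpy, scipy, OpenCV 4.12 (cv2) and the standard library are available. Lean on these libraries where they do the work, as an engineer would, in place of code of your own. Each camera call takes 0.05 s, during which the arm holds its last target. There are 200 camera calls.

## Task

One of the two vial-counting scales on the steel packing table rocks, because its front left levelling foot is screwed too far up and that corner hangs low. Turn that foot's orange wing knob clockwise until its white pointer lines up with the yellow mark and the scale stands level and firm on all four feet, then let go. Leave that scale where it stands and do not disturb the other one, which is already level.

Things in the scene. Friction and masses are not known exactly. Their poses are not given: they have to be found in the camera images.
- scale_rocking: Rocking scale, loose, 1.3 kg, left or right of its twin: white with blue band, 200 (x) by 180 (y) mm, deck 46 mm up, pan top 56 mm up, black display front right. Origin: centre of its underside at foot soles; z up, front -x, left +y. Domed feet at x +-80, y +-72 mm; the front left (-80, +72) under the knob is 4 to 6.5 mm short, so the scale leans 2 to 3.5 degrees that way.
- knob_rocking_grip (a point): Grip point of its orange knob, on the screw axis, about 86 mm above the table, 12 mm below the knob's top. Wing 44 mm long, 16 thick, 38 tall, on a black disc (radius 20 mm) 26 mm below this point. Turns with the knob: wing along its y (pinch along x), white pointer on -y half, z up. Yellow mark on the deck on the scale's -y side of the knob. Turned, its height stays; it shifts up to 6 mm.
- knob_rocking (a joint): Turn of that knob, rad, growing clockwise seen from above, which screws the foot down 5 mm per rad. 0: pointer on the yellow mark (along the scale's -y), scale level, all four feet down. Starts 0.8 to 1.3 rad short (negative), within one grasp; can be overturned to +0.7, then it rocks the other way. Takes about 0.1 N m and stays where left.
- scale_steady: The identical scale that already stands level, its white pointer on its yellow mark; same sizes and axes. To be left alone.

How it is judged:
At the end, for the whole second after the job is handed in: The rocking scale's knob is within 0.22 rad (12 degrees) of its mark, the scale is level within 0.016 rad (0.9 degrees), at rest and within 30 mm of where it stood, and the knob is released (value of joint knob_rocking between -0.22 and 0.22 rad and angle between scale_rocking's own z axis and vertical below 0.016 rad and distance of scale_rocking from where it was at the start of the episode below 0.03 m and linear speed of scale_rocking below 0.02 m/s); the robot touches nothing.
It fails at once if the steady scale is shifted by more than 15 mm or tilted by more than 0.025 rad (distance of scale_steady from where it was at the start of the episode above 0.015 m or angle between scale_steady's own z axis and vertical above 0.025 rad).
It also fails if it takes over 35 s, if anything falls off the work surface, if the arm or the gripper's body presses on something with over 40 N, if the wrist force passes 120 N, or if a joint passes its speed limit or range.

## Working session

There is one attempt and no reset: what is moved stays moved. The work goes in short steps, Python scripts to look and compute and a tool call to move; the robot and the scene stay as the last step left them, time stands still between calls to the robot, and variables do not carry over. Pictures are saved under pics/ and viewed, at most 10 in all, crops included, and the job is handed in when it is done.

Besides the shell and the picture viewer there is one more tool, called by a JSON object that holds its "name" and its "arguments", one argument or row to a line. play_rows: Moves the arm, as the interface text tells. Shifts and turns lie within -1 to 1; 1 stands for 500 mm of shift or 60 degrees of turn. Its arguments: {"type":"object","properties":{"rows":{"type":"array","items":{"type":"array","items":{"type":"number"}}},"squeeze":{"type":"number"}},"required":["rows"]}

```bash
mkdir -p pics
python3 - <<'E'
from workcell import arm, vision
import cv2,numpy as np
s=arm.read_state()
print({k:np.round(s[k],3).tolist() for k in('time','tool_pos','tool_rot','grip_width')})
for n in('top','side'):
    c=vision.read_camera(n); cv2.imwrite(f'pics/{n}0.png',c['color'])
    print(n,c['vfov'],c['cx'],c['cy'],np.round(c['world_from_camera'],3).tolist(), [k for k in c])
E
```

```text
{'time': 0.0, 'tool_pos': [0.193, -0.594, 0.246], 'tool_rot': [0.988, 0.156, -0.0, -0.001], 'grip_width': 0.088}
top 43.42491542877132 253.39134645460692 191.435191821761 [[-0.026, -0.98, 0.196, 0.384], [-0.999, 0.032, 0.029, 0.008], [-0.035, -0.195, -0.98, 0.962], [0.0, 0.0, 0.0, 1.0]] ['color', 'vfov', 'cx', 'cy', 'world_from_camera']
side 54.421932865973986 254.93972436932773 190.5093119157454 [[-0.804, -0.363, 0.471, 0.214], [-0.595, 0.481, -0.644, 0.482], [0.007, -0.798, -0.603, 0.501], [0.0, 0.0, 0.0, 1.0]] ['color', 'vfov', 'cx', 'cy', 'world_from_camera']
```

View pics/top0.png

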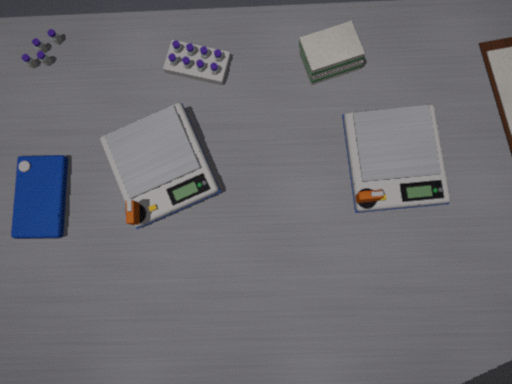

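View pics/side0.png

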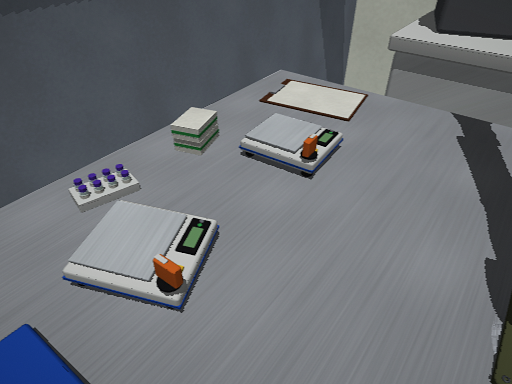

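Left image scale (knob at about (132,212) in top) is the rocking one: its wing is off the yellow mark at (153,208). The right one's pointer is on its mark. Now I measure.

```bash
cat > h.py <<'E'
import numpy as np,cv2
from workcell import arm,vision
def ray(c,uv,T=None):
    f=192/np.tan(np.radians(c['vfov'])/2)
    T=c['world_from_camera'] if T is None else T
    T=np.array(T); d=T[:3,:3]@np.array([(uv[0]-c['cx'])/f,(uv[1]-c['cy'])/f,1.])
    return T[:3,3],d/np.linalg.norm(d)
def plane(c,uv,z,T=None):
    o,d=ray(c,uv,T); return o+d*(z-o[2])/d[2]
def tri(r1,r2):
    A=sum(np.eye(3)-np.outer(d,d) for o,d in(r1,r2)); b=sum((np.eye(3)-np.outer(d,d))@o for o,d in(r1,r2))
    return np.linalg.solve(A,b)
def mask(im,lo,hi):
    return cv2.inRange(cv2.cvtColor(im,cv2.COLOR_BGR2HSV),lo,hi)
def blobs(m,amin=4):
    n,l,s,c=cv2.connectedComponentsWithStats(m)
    return [(c[i].round(1).tolist(),s[i].tolist()) for i in range(1,n) if s[i,4]>=amin]
E
python3 - <<'E'
from h import *
C={n:vision.read_camera(n) for n in('top','side')}
for n,c in C.items():
    print(n,'orange',blobs(mask(c['color'],(3,150,100),(16,255,255)),15))
    print(n,'yellow',blobs(mask(c['color'],(20,120,120),(35,255,255))))
c=C['top']
m=mask(c['color'],(0,0,150),(179,60,255))
m2=cv2.morphologyEx(m,cv2.MORPH_CLOSE,np.ones((9,9)))
for k in cv2.findContours(m2,cv2.RETR_EXTERNAL,cv2.CHAIN_APPROX_SIMPLE)[0]:
    if cv2.contourArea(k)>4000:
        b=cv2.boxPoints(cv2.minAreaRect(k)); print(b.tolist()); print([plane(c,p,.046).round(3).tolist() for p in b])
a=cv2.resize(c['color'][90:240,90:230],None,fx=4,fy=4,interpolation=cv2.INTER_CUBIC)
cv2.imwrite('pics/crop.png',a[:600])
E
```

```text
top orange [([366.4, 195.6], [358, 191, 25, 10, 141]), ([130.3, 214.9], [126, 201, 8, 23, 110])]
top yellow [([383.6, 197.3], [381, 195, 5, 5, 16]), ([152.0, 207.5], [148, 205, 9, 7, 39])]
side orange [([307.5, 145.6], [303, 136, 15, 21, 134]), ([166.7, 270.6], [153, 254, 28, 34, 433])]
side yellow [([316.0, 149.5], [315, 149, 3, 2, 4]), ([180.9, 266.7], [179, 265, 4, 5, 10])]
```

View pics/crop.png

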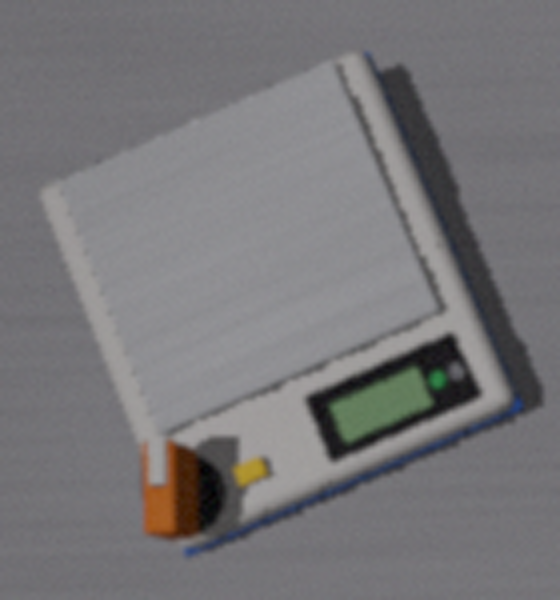

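The crop shows the wing's top face at full-image pixels (129.3,200)-(130.5,223), with the white pointer on the upper half and the yellow mark at (152,207.5).

Run:
```python
from h import *
c=vision.read_camera('top')
P=lambda x,y,z: plane(c,(90+x/4,90+y/4),z)
ang=lambda a,b: np.degrees(np.arctan2(*(b-a)[[1,0]])).round(1)
print('front edge dir (-y)',ang(P(163,432,.055),P(440,312,.055)),ang(P(187,553,.01),P(518,408,.015)))
print('side edge dir(+x)',ang(P(440,312,.055),P(340,65,.058)))
a,b=P(162,533,.097),P(157,441,.099); print('wing',ang(a,b),np.linalg.norm(b-a),(a+b)/2)
y=P(251,471,.046);print('yellow',y)
s=vision.read_camera('side')
print('disc?',P(183,490,.06))
r=lambda s,n:None
m=mask(s['color'],(3,150,100),(16,255,255)); 
print('tri',tri(ray(c,(130.3,211.9)),ray(s,(168,264))))
cv2.imwrite('pics/s.png',cv2.resize(s['color'][230:310,120:220],None,fx=6,fy=6,interpolation=cv2.INTER_CUBIC))
```

```text
front edge dir (-y) -67.7 -68.0
side edge dir(+x) 21.0
wing 3.7 0.042497261115852406 [0.52674541 0.26132356 0.098     ]
yellow [0.54168924 0.23193686 0.046     ]
disc? [0.53112225 0.26108401 0.06      ]
tri [0.52745623 0.26208001 0.09372573]
```

View pics/s.png

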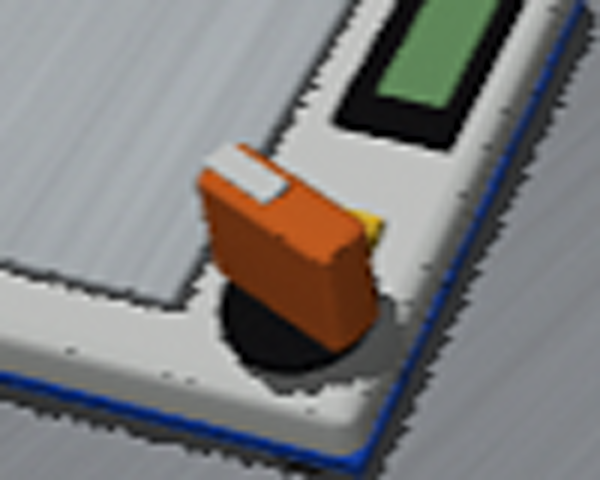

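{"name": "play_rows", "arguments": {
  "rows": [
    [-1,0.61,-0.21,0,-1],
    [-1,0.61,-0.21,0,-1],
    [-1,0.61,-0.21,0,-1],
    [-1,0.61,-0.21,0,-1],
    [-1,0.61,-0.21,0,-1],
    [-1,0.61,-0.21,0,-1],
    [-1,0.61,-0.21,0,-1],
    [-1,0.61,-0.21,0,-1],
    [-1,0.61,-0.21,0,-1],
    [-1,0.61,-0.21,0,-1]
  ]
}}

```text
time: 1.13
tool_pos: [0.4527, -0.3983, 0.2467]
tool_rot: [0.775, 0.631, 0.001, -0.0]
wrist_force: [-0.9, -0.5, -0.2]
grip_width: 0.0879
grip_force: 0.0
```

```bash
cat >> h.py <<'E'
from scipy.spatial.transform import Rotation as Ro
def where(goal=None,yaw=None):
    s=arm.read_state(); R=Ro.from_quat(s['tool_rot']).as_matrix(); y=np.degrees(np.arctan2(R[1,0],R[0,0]))
    print(s['time'],np.round(s['tool_pos'],4),'xyaw',y.round(1),'tilt',R[:,2].round(3),'j',np.round(s['joint_pos'],2),'F',np.round(s['wrist_force'],1),'w',s['grip_width'],s['grip_force'])
    if goal is not None: print('shift',(R.T@(np.array(goal)-s['tool_pos'])/.5).round(3))
    if yaw is not None: print('turn deg',((y-yaw+180)%360-180).round(1))
E
python3 -c "
from h import *
where((.58,-.03,.247),183.7)"
```

```text
1.1333 [ 0.4527 -0.3983  0.2467] xyaw 78.3 tilt [ 0.001  0.001 -1.   ] j [ 0.91  0.69 -0.47  1.63  0.37  0.92  0.1 ] F [-0.9 -0.5 -0.2] w 0.0878931161566396 0.0
shift [0.773 0.1   0.001]
turn deg -105.4
```

{"name": "play_rows", "arguments": {
  "rows": [
    [-1,0.77,0.1,0,-1],
    [-1,0.77,0.1,0,-1],
    [-1,0.77,0.1,0,-1],
    [-1,0.77,0.1,0,-1],
    [-1,0.77,0.1,0,-1],
    [-1,0.77,0.1,0,-1],
    [-1,0.77,0.1,0,-1],
    [-1,0.77,0.1,0,-1],
    [-1,0.77,0.1,0,-1],
    [-1,0.77,0.1,0,-1]
  ]
}}

```text
time: 1.97
tool_pos: [0.581, -0.0281, 0.2473]
tool_rot: [0.356, 0.935, 0.003, 0.0]
wrist_force: [0.3, 1.5, -0.2]
grip_width: 0.0884
grip_force: 0.0
```

```bash
python3 -c "
from h import *
where((.528,.262,.2),183.7)"
```

```text
1.9667 [ 0.581  -0.0281  0.2473] xyaw 138.3 tilt [ 0.002  0.005 -1.   ] j [ 0.38  0.71 -0.72  1.69  0.55  0.96  0.29] F [ 0.3  1.5 -0.2] w 0.08839288478118328 0.0
shift [0.465 0.362 0.097]
turn deg -45.4
```

{"name": "play_rows", "arguments": {
  "rows": [
    [-1,0.465,0.362,0.097,-0.757],
    [-1,0.465,0.362,0.097,-0.757],
    [-1,0.465,0.362,0.097,-0.757],
    [-1,0.465,0.362,0.097,-0.757],
    [-1,0.465,0.362,0.097,-0.757],
    [-1,0.465,0.362,0.097,-0.757],
    [-1,0.465,0.362,0.097,-0.757],
    [-1,0.465,0.362,0.097,-0.757],
    [-1,0.465,0.362,0.097,-0.757],
    [-1,0.465,0.362,0.097,-0.757],
    [-1,0.465,0.362,0.097,-0.757]
  ]
}}

```text
time: 2.88
tool_pos: [0.5294, 0.2524, 0.1978]
tool_rot: [-0.027, 1.0, -0.002, 0.0]
wrist_force: [0.6, -0.4, -0.7]
grip_width: 0.0881
grip_force: 0.0
```

Run:
```python
from h import *
s=arm.read_state();c=vision.read_camera('wrist')
M=np.eye(4);M[:3,:3]=Ro.from_quat(s['tool_rot']).as_matrix();M[:3,3]=s['tool_pos'];T=M@np.array(c['mount'])
cv2.imwrite('pics/w.png',c['color'])
for b in blobs(mask(c['color'],(3,150,100),(16,255,255)),15):print(b,plane(c,b[0],.098,T))
np.save('T.npy',T)
where((.528,.262,.075),183.7)
```

```text
([262.9, 183.4], [252, 160, 23, 59, 905]) [0.52012156 0.26205864 0.098     ]
2.9333 [0.5295 0.2525 0.198 ] xyaw -176.9 tilt [ 0.001 -0.003 -1.   ] j [-0.06  0.82 -0.85  1.71  0.74  0.96  0.42] F [-0.2 -1.1  0. ] w 0.08816203935183078 0.0
shift [0.002 0.02  0.246]
turn deg -0.6
```

View pics/w.png

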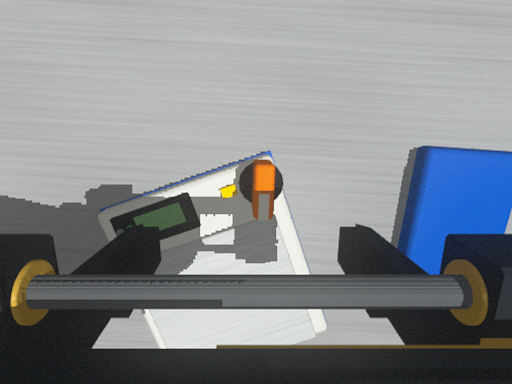

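Run:
```python
from h import *
c=vision.read_camera('wrist');T=np.load('T.npy')
p=plane(c,(263,190),.098,T);print(p,plane(c,(263,161),.098,T),plane(c,(263,219),.098,T))
where((.5275,.2617,.075),183.7)
```

```text
[0.52529499 0.26246671 0.098     ] [0.50295829 0.26103368 0.098     ] [0.54873324 0.26397041 0.098     ]
2.9833 [0.5294 0.2528 0.1981] xyaw -176.9 tilt [ 0.001 -0.002 -1.   ] j [-0.06  0.82 -0.85  1.71  0.74  0.96  0.42] F [0.6 0.3 0.3] w 0.08810183240888517 0.0
shift [0.003 0.018 0.246]
turn deg -0.6
```

{"name": "play_rows", "arguments": {
  "rows": [
    [-1,0.005,0.019,0.08,-0.01],
    [-1,0.005,0.019,0.15,-0.01],
    [-1,0.005,0.019,0.15,-0.01],
    [-1,0.005,0.019,0.15,-0.01]
  ]
}}

```text
time: 3.32
tool_pos: [0.5249, 0.2629, 0.1223]
tool_rot: [-0.034, 0.999, -0.001, -0.001]
wrist_force: [0.4, 0.1, -0.4]
grip_width: 0.0882
grip_force: 0.0
```

```bash
python3 -c "
from h import *
where((.527,.262,.075),183.7)"
```

```text
3.3167 [0.5249 0.2629 0.1223] xyaw -176.1 tilt [-0.002 -0.003 -1.   ] j [-0.12  0.92 -0.77  1.76  0.85  0.83  0.33] F [ 0.4  0.1 -0.4] w 0.08821565868219337 0.0
shift [-0.004 -0.002  0.095]
turn deg 0.2
```

Descend, then close with about 25 N.

{"name": "play_rows", "arguments": {
  "rows": [
    [-1,-0.003,-0.002,0.05,0],
    [-1,-0.003,-0.002,0.093,0],
    [-1,-0.003,-0.002,0.093,0],
    [0.3,-0.003,-0.002,0.093,0],
    [0.5,-0.003,-0.002,0.093,0],
    [0.8,-0.003,-0.002,0.093,0],
    [1,-0.003,-0.002,0.093,0],
    [1,-0.003,-0.002,0.093,0],
    [1,-0.003,-0.002,0.093,0],
    [1,-0.003,-0.002,0.093,0]
  ],
  "squeeze": 25
}}

```text
time: 4.15
tool_pos: [0.5267, 0.2643, 0.077]
tool_rot: [-0.035, 0.999, 0.0, 0.0]
wrist_force: [-0.0, -0.6, -0.4]
grip_width: 0.0436
grip_force: 0.0
```

```bash
python3 -c "
from h import *
where((.527,.262,.075),183.7)"
```

```text
4.15 [0.5267 0.2643 0.077 ] xyaw -176.0 tilt [ 0.  0. -1.] j [-0.15  0.98 -0.72  1.78  0.92  0.76  0.27] F [-0.  -0.6 -0.4] w 0.043629845387240365 0.0
shift [-0.    -0.005  0.004]
turn deg 0.3
```

{"name": "play_rows", "arguments": {
  "rows": [
    [1,0,-0.004,0.002,0],
    [1,0,-0.004,0.002,0],
    [1,0,-0.004,0.002,0],
    [1,0,-0.004,0.002,0],
    [1,0,-0.004,0.002,0],
    [1,0,-0.004,0.002,0],
    [1,0,-0.004,0.002,0],
    [1,0,-0.004,0.002,0]
  ]
}}

```text
time: 4.82
tool_pos: [0.5268, 0.2624, 0.0757]
tool_rot: [-0.035, 0.999, 0.0, -0.0]
wrist_force: [0.4, 0.6, -0.8]
grip_width: 0.0159
grip_force: 25.0
```

```bash
python3 -c "
from h import *
where((.531,.2605,.075),112)"
```

```text
4.8167 [0.5268 0.2624 0.0757] xyaw -176.0 tilt [-0.  0. -1.] j [-0.15  0.98 -0.72  1.78  0.93  0.76  0.27] F [ 0.4  0.6 -0.8] w 0.015862732265785603 24.999379959481303
shift [-0.008 -0.004  0.001]
turn deg 72.0
```

{"name": "play_rows", "arguments": {
  "rows": [
    [1,0,0,0,0.09],
    [1,-0.001,0,0,0.18],
    [1,-0.002,-0.001,0,0.27],
    [1,-0.002,-0.001,0,0.36],
    [1,-0.003,-0.001,0,0.45],
    [1,-0.004,-0.002,0,0.54],
    [1,-0.004,-0.002,0,0.63],
    [1,-0.005,-0.002,0,0.72],
    [1,-0.006,-0.003,0,0.81],
    [1,-0.006,-0.003,0,0.9],
    [1,-0.006,-0.003,0,1.0],
    [1,-0.006,-0.003,0,1.0]
  ]
}}

```text
time: 5.82
tool_pos: [0.5306, 0.2631, 0.076]
tool_rot: [0.47, 0.883, 0.002, 0.0]
wrist_force: [1.5, 4.1, -2.5]
grip_width: 0.0161
grip_force: 25.0
```

Run:
```python
from h import *
where((.531,.2605,.075),112)
c=vision.read_camera('side')
cv2.imwrite('pics/s2.png',c['color'])
```

```text
5.8167 [0.5306 0.2631 0.076 ] xyaw 123.9 tilt [ 0.002  0.004 -1.   ] j [-0.27  0.92 -0.47  1.78  0.69  0.6  -0.57] F [ 1.5  4.1 -2.5] w 0.01611535418843324 25.001036734320223
shift [-0.005 -0.002  0.002]
turn deg 11.9
```

View pics/s2.png

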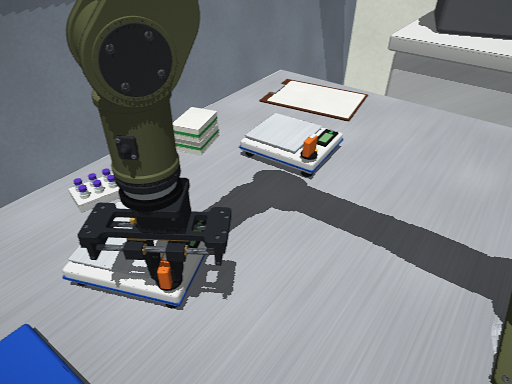

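The scale has not moved visibly (left corner still near (67,275)) and the knob is turning with the hand. I turn the last 12°, then release.

{"name": "play_rows", "arguments": {
  "rows": [
    [1,-0.001,0,0,0.08],
    [1,-0.002,-0.001,0,0.16],
    [1,-0.002,-0.001,0,0.2],
    [1,-0.002,-0.001,0,0.2],
    [1,-0.002,-0.001,0,0.2],
    [0,-0.002,-0.001,0,0.2],
    [-0.5,-0.002,-0.001,0,0.2],
    [-1,-0.002,-0.001,0,0.2],
    [-1,-0.002,-0.001,0,0.2],
    [-1,-0.002,-0.001,0,0.2],
    [-1,-0.002,-0.001,0,0.2],
    [-1,-0.002,-0.001,0,0.2]
  ]
}}

```text
time: 6.87
tool_pos: [0.5299, 0.2596, 0.0756]
tool_rot: [0.559, 0.829, -0.0, 0.0]
wrist_force: [1.0, 1.1, 0.4]
grip_width: 0.0601
grip_force: 0.0
```

{"name": "play_rows", "arguments": {
  "rows": [
    [-1,0,0,0,0],
    [-1,0,0,0,0],
    [-1,0,0,-0.05,0],
    [-1,0,0,-0.1,0],
    [-1,0,0,-0.18,0],
    [-1,0,0,-0.26,0],
    [-1,0,0,-0.26,0],
    [-1,0,0,-0.26,0]
  ]
}}

```text
time: 7.53
tool_pos: [0.5313, 0.2607, 0.2081]
tool_rot: [0.559, 0.829, 0.002, 0.001]
wrist_force: [0.1, 0.6, -0.9]
grip_width: 0.0882
grip_force: 0.0
```

Run:
```python
from h import *
where()
s=arm.read_state();c=vision.read_camera('wrist')
M=np.eye(4);M[:3,:3]=Ro.from_quat(s['tool_rot']).as_matrix();M[:3,3]=s['tool_pos'];np.save('T.npy',M@np.array(c['mount']))
t=vision.read_camera('side')['color'][225:315,60:230]
a=cv2.resize(t,(512,271),interpolation=cv2.INTER_CUBIC)
w=cv2.resize(c['color'][:300],(512,300)); cv2.imwrite('pics/w3.png',np.vstack([w,a]))
```

```text
7.5333 [0.5313 0.2607 0.2081] xyaw 112.0 tilt [ 0.005  0.003 -1.   ] j [-0.22  0.73 -0.55  1.7   0.49  0.84 -0.6 ] F [ 0.1  0.6 -0.9] w 0.0881831567193713 0.0
```

View pics/w3.png

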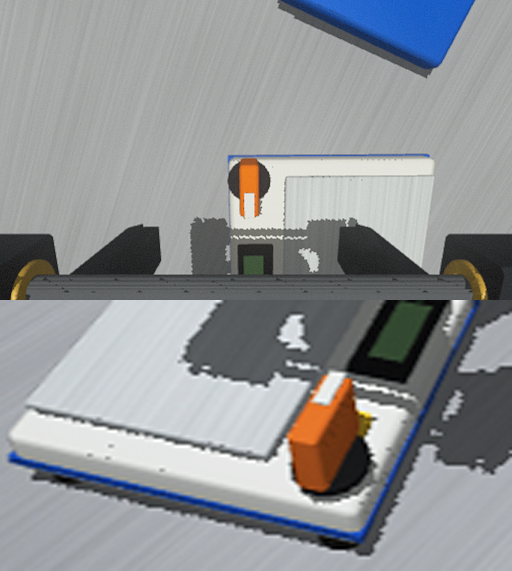

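The pointer (249,205 in the wrist view) lies parallel to the scale's sides and towards the mark. I clear the view to verify precisely.

{"name": "play_rows", "arguments": {
  "rows": [
    [-1,0,0,-0.08,0],
    [-1,-0.06,-0.03,-0.16,0],
    [-1,-0.72,-0.36,-0.18,0],
    [-1,-0.72,-0.36,-0.18,0],
    [-1,-0.72,-0.36,-0.18,0],
    [-1,-0.72,-0.36,-0.18,0],
    [-1,-0.72,-0.36,-0.18,0],
    [-1,-0.72,-0.36,-0.18,0],
    [-1,-0.72,-0.36,-0.18,0],
    [-1,-0.72,-0.36,-0.18,0],
    [-1,-0.72,-0.36,-0.18,0],
    [-1,-0.72,-0.36,-0.18,0]
  ]
}}

```text
time: 8.63
tool_pos: [0.4952, -0.1522, 0.2932]
tool_rot: [0.565, 0.825, -0.004, -0.001]
wrist_force: [-0.2, -0.1, -0.8]
grip_width: 0.0879
grip_force: 0.0
```

Run:
```python
from h import *
where()
c=vision.read_camera('top')['color']; s=vision.read_camera('side')['color']
A=cv2.resize(c[90:240,90:230],(560,600),interpolation=cv2.INTER_CUBIC); cv2.imwrite('pics/c4.png',A)
cv2.imwrite('pics/s4.png',cv2.resize(s[190:315,55:225],(800,588),interpolation=cv2.INTER_CUBIC))
```

```text
8.6333 [ 0.4952 -0.1522  0.2932] xyaw 111.2 tilt [-0.006 -0.005 -1.   ] j [ 0.61  0.55 -0.64  1.81  0.41  0.93  0.15] F [-0.2 -0.1 -0.8] w 0.0878752255246204 0.0
```

View pics/c4.png

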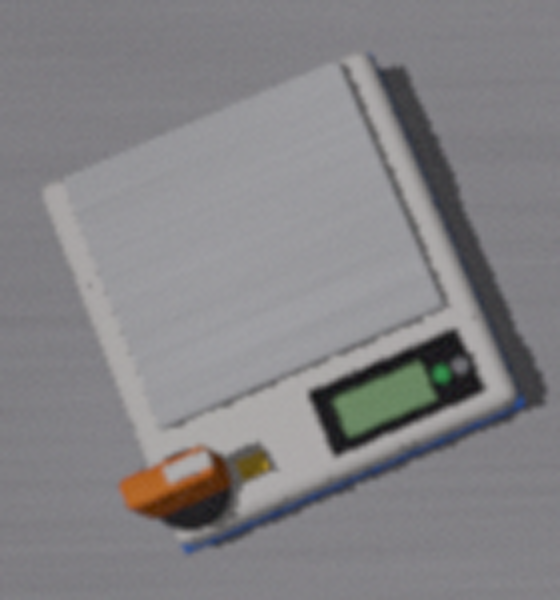

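View pics/s4.png

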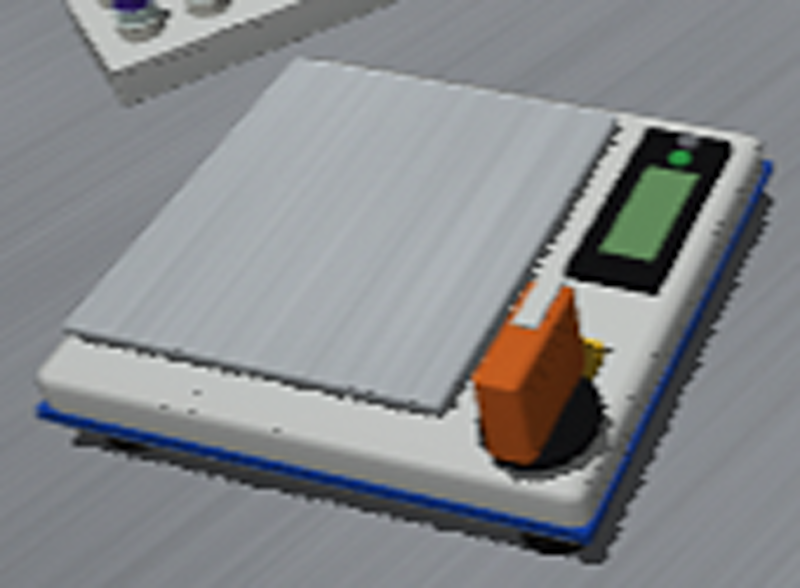

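The wing is within about 2° of the front edge direction and the pointer aims at the mark. The scale's corners are within about 1–2 mm of where they were, and it looks level, so I hand in.

```bash
python3 -c "
from workcell import arm
print(arm.close_job())"
```

```text
the job is handed in; nothing more can be done
None
```

I turned the rocking scale's knob about 72° clockwise onto its yellow mark (within about 2° by camera) and let go. The scale looks level and hasn't visibly moved, I kept clear of the other scale, and the job is handed in; no verdict came back.

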